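# Zero the photometer and hold its filter wheel on the third click

## Robot

A 6-joint arm with a two-finger parallel gripper is mounted at the origin on the work surface; the furniture and walls round the work are solid. World frame = base frame: x ahead of the robot, y to its left, z up, the work surface at z = 0. Lengths are in mm, angles in rad, forces in N, time in s.
With the tool pointing down it reaches from about 400 to 925 mm from the base axis. Payload 12.5 kg.
Tool frame: the origin (TCP) lies at the very end of the fingers, on their centre line; the grasp point (between the pads) lies 19 mm behind it; z points along the fingers, y is the direction in which the jaws open and shut (so a half turn about z gives the same grasp; the last joint's range is limited). The gripper opens to 95 mm and grips with 3 to 60 N. Pads are 20 mm wide; open, the fingers measure 119 mm over their backs; the gripper's body (75 mm by 180 mm) begins 59 mm behind the grasp point.
Start: joints at [1.036, 0.491, 1.559, -0, 1.092, -0.106], TCP at [259.85, 568.444, 175.061] pointing down, gripper open.
Joint ranges: [-3.1, 3.1], [-0.84, 2.19], [0.05, 2.79], [-1.13, 4.28], [0.06, 2.93], [-2.69, 2.69]. Speed limits (rad/s): [2.22, 2.22, 2.79, 3.14, 3.14, 3.14].

## Interface

Orientations are given as [roll, pitch, yaw] about the fixed x, y, z axes, in that order (R = Rz(yaw) Ry(pitch) Rx(roll)).
In Python, from cell import env gives the robot as it stands.
- The arm moves only by the shell command python3 -m pendant 'ROWS'. ROWS is JSON, a list that holds one entry, the list of rows, each a list of 5 numbers: the opening, from 0 (shut) to 1 (fully open), then the shift along the tool's x, y, z in m, then the turn about the tool's z in rad. A call has exactly 8 rows; each row is the pose to reach, as a shift and turn from the pose commanded when the call began, along the tool's axes at that moment; what a row does not reach only later rows make up. A row lasts 1/10 s, in which the tool goes at most 50 mm and 8.59 degrees, less where a joint would pass 70% of its speed; a pose out of reach is approached as far as the arm can. A call with a gripper value outside its range is refused whole. The fingers move at their own pace and stop on an object; the grip force is fixed at half the most. Time passes only in rows, so rows that repeat a pose let the fingers close, or fill a call up. It gives the time, the measured TCP pose, the force and the opening at its end, in the units of the state.
- env.state(): the state, without advancing time (a new reading comes with each control period).
- env.read_camera(name): name is "scene" or "top"; returns a dict with "image" (384x512x3 uint8, blue, green, red), "range_z" (384x512 float32, mm along the optical axis (not along the pixel's ray), 0 where there is no reading), "fx", "fy", "cx", "cy" (pixels), "rvec" (rotation vector, rad) and "tvec" (3), from world to camera coordinates, as OpenCV has them. Camera axes: x right, y down, z forward; pixel columns grow to the right and rows downward; lengths in mm; the calibration is good to about 2 mm. A picture is of the moment at which its call begins.
- env.job_done(): hands the job in, once; it reports no verdict.
The state is a dict: "t": time; "joints": joint angles; "qvel": joint speeds; "tau": joint torques, N m; "eef_pos": TCP position; "tcp_rot": TCP orientation; "ft_force": force on the tool from outside, world axes, zero at the start; "moment": the same for the moment, N m; "opening": opening from 0.0 (shut) to 1.0 (fully open).
Only numpy, scipy, OpenCV 4.12 (cv2) and the standard library are available. Lean on these libraries where they do the work, as an engineer would, in place of code of your own. Each camera call takes 0.05 s, during which the arm holds its last target. There are 200 camera calls.

## Task

Zero the bench photometer: twist its red spring-return key clockwise to the stop and let it spring back by itself. Then turn the black wing knob of the filter wheel clockwise to the third click counted from its home stop, without running past that click, and finish while still gripping the knob there: do not let go. The wheel may already stand on the home stop or on the first click. Leave the flask and the beaker beside the instrument alone.

Things in the scene. Friction and masses are not known exactly. Their poses are not given: they have to be found in the camera images.
- photometer: white box with a dark top plate, 124 x 230 x 60 mm (x, y, z), fixed to the worktop. Origin: centre of its underside, z up, robot's side -x; dial axis at (0, -50) mm, key axis at (0, 62) mm. White lines on the plate mark the dial's stops: a broad one for home (toward +x), then one every 24 degrees clockwise. Round the key a white line (+x) marks rest, a red line its stop.
- dial (a joint): angle of the filter wheel, rad, growing clockwise seen from above (vertical axis). 0 = home end stop; a click every 0.4189 rad: first 0.419, second 0.838, third 1.257, fourth 1.676, fifth 2.094 = far end stop. Starts on home or the first click. Between clicks the detent resists with up to 0.12 N m, then pulls into the next; left alone, it stays in its click.
- dial_grip (a point): grip point on the dial's axis, 90 mm above the worktop; its frame turns with the knob. The black wing is an upright bar 42 mm long (this x) and 12 mm thick (y), top 104 mm, foot 70 mm above the worktop; below it a collar 38 mm across and an aluminium wheel 84 mm across, top at 66 mm. The white-lined end (red line on the wheel) is +x; at joint value 0 it points along the photometer's +x.
- key (a joint): angle of the red key, rad, growing clockwise from above, about a vertical axis: 0 = rest, 0.9 = hard stop. A spring pulls it back to 0 (0.05 N m at rest, 0.12 N m at the stop); released it returns by itself.
- key_grip (a point): grip point on the key's axis, 90 mm above the worktop; its frame turns with the key. The red key is an upright bar 36 mm long (this x) and 12 mm thick (y), top 104 mm, foot 70 mm above the worktop, over a collar 34 mm across and a steel disc 52 mm across, top at 67 mm. Its white-lined end is +x; at rest it points along the photometer's +x.
- flask_50: small conical glass flask, 51 mm across, 85 mm high, standing loose beside the instrument's key side; origin at the centre of its underside. Bystander.
- beaker_150: glass beaker, 62 mm across, 80 mm high, standing loose beside the instrument's dial side; origin at the centre of its underside. Bystander.

How it is judged:
By the outcome, as a careful person would: the job done as asked, in the order asked, and still so for the second after the job is handed in, while the arm keeps its last pose, push and grip.
It also fails if it takes over 48 s, if anything falls off the work surface, if the arm or the gripper's body presses on something with over 40 N, if the wrist force passes 120 N, or if a joint passes its speed limit or range.

## Working session

There is one attempt and no reset: what is moved stays moved. The work goes in short steps, Python scripts to look and compute and a shell command to move; the robot and the scene stay as the last step left them, time stands still between calls to the robot, and variables do not carry over. Pictures are saved under pics/ and viewed, about 8 in all and at most 12, crops included, and the job is handed in when it is done.

```bash
mkdir -p pics; cat > h.py <<'E'
from cell import env
import cv2, numpy as np
def cam(n):
    c=env.read_camera(n); c['R']=cv2.Rodrigues(np.array(c['rvec'],float))[0]; c['t']=np.array(c['tvec'],float).ravel(); return c
def ray(c,u,v):
    d=c['R'].T@np.array([(u-c['cx'])/c['fx'],(v-c['cy'])/c['fy'],1]); return -c['R'].T@c['t'],d
def onz(c,u,v,z):
    o,d=ray(c,u,v); return o+d*(z-o[2])/d[2]
def cloud(c):
    v,u=np.mgrid[0:384,0:512]; Z=c['range_z']; P=np.stack([(u-c['cx'])/c['fx']*Z,(v-c['cy'])/c['fy']*Z,Z],-1)
    return (P-c['t'])@c['R']
E
python3 - <<'E'
from h import *
s=env.state(); print({k:np.round(v,3).tolist() for k,v in s.items()})
for n in('scene','top'):
    c=cam(n); cv2.imwrite(f'pics/{n}0.png',c['image']); o,_=ray(c,0,0); print(n,o,c['fx'],c['range_z'].max())
E
```

```text
{'t': 0.0, 'joints': [1.036, 0.492, 1.559, -0.0, 1.092, -0.106], 'qvel': [-0.0, -0.003, 0.0, 0.001, -0.0, -0.001], 'tau': [0.001, -61.265, -25.818, 0.069, 0.048, -0.0], 'eef_pos': [259.689, 568.165, 174.441], 'tcp_rot': [-3.14, -0.0, 2.713], 'ft_force': [0.613, -0.305, -0.006], 'moment': [-0.002, -0.015, 0.02], 'opening': 0.997}
scene [  59.7775866  -560.39890534  629.07566547] 367.1398255933425 2990.4082
top [ 237.08088145   33.24857499 1103.59690172] 435.43387106294716 1159.6627
```

View pics/top0.png

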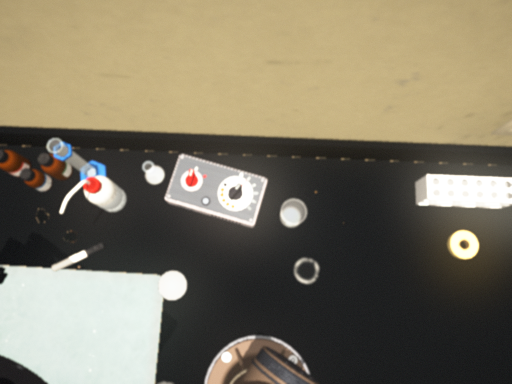

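View pics/scene0.png

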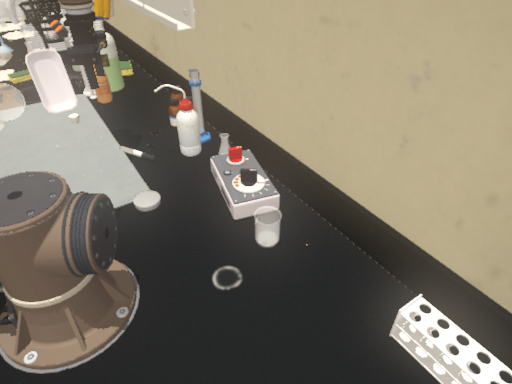

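Top view: photometer centred about (216,190), key about (192,180), dial about (237,192), flask (153,173), beaker (293,212). Scene view: key (236,155), dial (249,177).

```bash
cat > m.py <<'E'
from h import *
C={n:cam(n) for n in('top','scene')}
t=C['top']; P=cloud(t)
box=(np.s_[150:230],np.s_[160:272])
m=np.zeros((384,512),np.uint8); m[150:230,160:272]=((P[150:230,160:272,2]>40)&(P[150:230,160:272,2]<120))
m=cv2.morphologyEx(m,cv2.MORPH_OPEN,np.ones((3,3)))
k=max(cv2.findContours(m,0,2)[0],key=cv2.contourArea)
q=P[m>0]; print('z plate median',np.median(q[:,2]),'max',np.percentile(q[:,2],99.5))
pts=np.array([onz(t,u,v,60)[:2] for u,v in k[:,0]],np.float32); r=cv2.minAreaRect(pts); print('rect',r)
def red(c,x0,x1,y0,y1):
    b,g,rr=[c['image'][...,i].astype(int) for i in range(3)]
    M=np.zeros((384,512),np.uint8); M[y0:y1,x0:x1]=((rr>130)&(g<90)&(b<90))[y0:y1,x0:x1]; return M
def tri(a,b):
    (o1,d1),(o2,d2)=ray(t,*a),ray(C['scene'],*b)
    s=np.linalg.lstsq(np.stack([d1,-d2],1),o2-o1,rcond=None)[0]; p,q=o1+s[0]*d1,o2+s[1]*d2; return (p+q)/2,np.linalg.norm(p-q)
mt=red(t,175,210,160,200); ms=red(C['scene'],220,250,140,170)
ct=[np.mean(np.nonzero(x)[::-1],1) for x in(mt,ms)]; print('red centroids',ct,tri(*ct))
# tops: points higher than 95
for nm,c,bx in(('top',t,(160,272,150,230)),('scene',C['scene'],(205,285,140,215))):
    Q=cloud(c)
    for lab,zlo in(('high',88),):
        M=np.zeros((384,512),np.uint8); M[bx[2]:bx[3],bx[0]:bx[1]]=(Q[...,2]>zlo)[bx[2]:bx[3],bx[0]:bx[1]]
        n,_,st,ce=cv2.connectedComponentsWithStats(M)
        for i in range(1,n):
            if st[i,4]>8:
                qq=Q[_==i]; print(nm,st[i],ce[i],qq.mean(0).round(1),qq[:,2].max().round(1))
for n,(x0,y0,x1,y1) in(('top',(135,145,315,235)),('scene',(195,125,295,250))):
    im=C[n]['image'][y0:y1,x0:x1]; f=4; cv2.imwrite(f'pics/{n}_crop.png',cv2.resize(im,None,fx=f,fy=f,interpolation=2))
for nm,(u,v),z in(('flask',(153,174),10),('beaker',(293,212),40)): print(nm,onz(t,u,v,z))
E
python3 m.py
```

```text
z plate median 60.41618714368319 max 105.12477888729953
rect ((474.0777282714844, 123.88831329345703), (228.07406616210938, 124.45328521728516), 75.88015747070312)
red centroids [array([191.3125, 180.1875]), array([235.02923977, 153.87134503])] (array([490.57466794, 181.1419313 ,  85.193478  ]), np.float64(3.061059163744998))
top [185 170  10  16  95] [189.53684211 177.6       ] [488.4 182.4 112.6] 1103.6
top [227 183  16  17 108] [234.42592593 190.75      ] [461.4  75.7 110.8] 1103.6
scene [259 140  26  20 281] [275.35231317 146.33807829] [592.  130.9 101. ] 127.9
scene [228 146  14   9 101] [234.5049505  149.83168317] [490.8 180.5  98.9] 107.0
scene [240 168  17   9 136] [247.73529412 172.09558824] [463.3  72.   99.1] 107.4
flask [520.2077365  293.13632581  10.        ]
beaker [429.46144673 -69.07753253  40.        ]
```

View pics/top_crop.png

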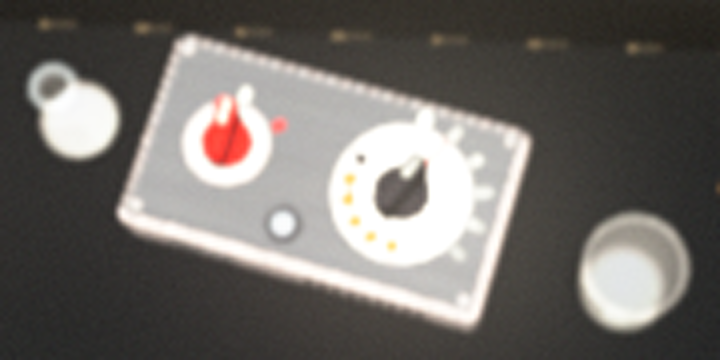

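```bash
cat > rect.py <<'E'
from h import *
import sys
yaw=np.radians(-14.1); ex=np.array([np.cos(yaw),np.sin(yaw)]); ey=np.array([-ex[1],ex[0]])
def rect(c,img,ctr,z,half=50,s=4):
    w=[];
    for a,b in((half,half),(half,-half),(-half,-half),(-half,half)): # image: up=+x', left=+y'
        p=ctr+a*ex+b*ey; q=c['R']@np.array([*p,z])+c['t']; w.append([c['fx']*q[0]/q[2]+c['cx'],c['fy']*q[1]/q[2]+c['cy']])
    n=2*half*s; H=cv2.getPerspectiveTransform(np.float32(w),np.float32([[0,0],[n,0],[n,n],[0,n]])); return cv2.warpPerspective(img,H,(n,n),flags=cv2.INTER_CUBIC)
if __name__=='__main__':
    out=[]
    for n in('top','scene'):
        cs=[cam(n) for _ in range(4)]; im=np.mean([c['image'].astype(float) for c in cs],0).astype(np.uint8)
        out.append(np.hstack([rect(cs[0],im,np.array([462.5,74.5]),z,45,3) for z in(66,104)]))
    cv2.imwrite(sys.argv[1],np.vstack(out))
E
python3 rect.py pics/r1.png
```

```text
(no output)
```

View pics/r1.png

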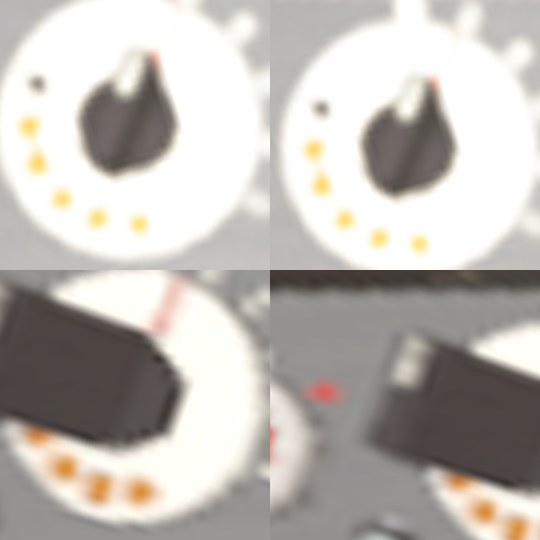

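The red wheel line reads about 24° clockwise of home in both views (from (160,325) to (180,278) in the lower-left panel), so the dial stands on its first click. Dial ≈ (465,75), key ≈ (491.5,182.5), photometer yaw ≈ -14°. Next I approach the key by a detour around the bottles.

```bash
python3 -m pendant '[[[1,-0.022,-0.027,-0.03,-0.02],[1,-0.05,-0.06,-0.04,-0.05],[1,-0.08,-0.098,-0.04,-0.1],[1,-0.11,-0.135,-0.04,-0.15],[1,-0.14,-0.17,-0.04,-0.183],[1,-0.175,-0.215,-0.04,-0.183],[1,-0.21,-0.22,-0.04,-0.183],[1,-0.25,-0.228,-0.04,-0.183]]]'
```

```text
t: 1.4
eef_pos: [393.0, 255.5, 215.8]
tcp_rot: [3.141, 0.001, 2.896]
ft_force: [-0.4, 0.8, 1.3]
opening: 0.999
```

```bash
python3 -m pendant '[[[1,-0.03,-0.012,0,0],[1,-0.07,-0.03,0,0],[1,-0.1,-0.042,0.01,0],[1,-0.114,-0.048,0.03,0],[1,-0.114,-0.048,0.06,0],[1,-0.114,-0.048,0.085,0],[1,-0.114,-0.048,0.09,0],[1,-0.114,-0.048,0.09,0]]]'
python3 - <<'E'
from h import *
a=cam('scene')['image'][110:250,180:320]; b=cam('top')['image'][145:235,150:280]
A=cv2.resize(a,(560,560),interpolation=2)
cv2.imwrite('pics/a1.png',A); cv2.imwrite('pics/a1t.png',cv2.resize(b,None,fx=5,fy=5,interpolation=2)); print(env.state()['eef_pos'])
E
```

```text
t: 2.2
eef_pos: [491.2, 182.9, 124.9]
tcp_rot: [-3.141, -0.001, 2.896]
ft_force: [0.9, 0.6, -0.7]
opening: 1.005
[491.89142216 183.11047297 126.19392682]
```

View pics/a1.png

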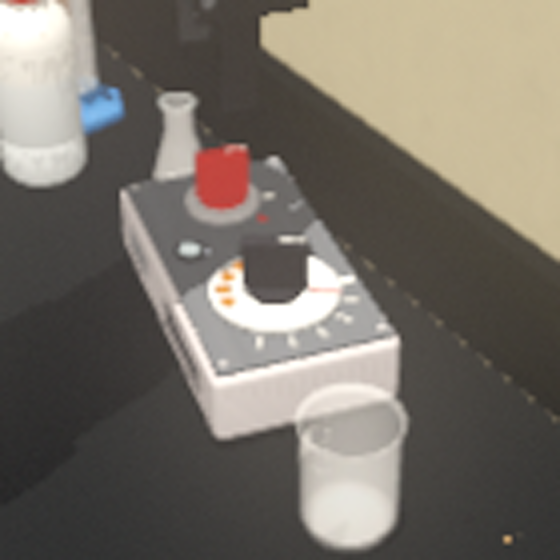

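```bash
python3 - <<'E'
from h import *
s=env.state()
out=[]
for n in('scene','top'):
    c=cam(n)
    im=c['image'].copy()
    for p in(s['eef_pos'],[491.5,182.5,104],[465,75,104]):
        q=c['R']@np.array(p)+c['t']; u,v=c['fx']*q[0]/q[2]+c['cx'],c['fy']*q[1]/q[2]+c['cy']; print(n,p,u,v); cv2.circle(im,(int(u),int(v)),2,(0,255,0),-1)
    x0,y0=(150,60) if n=='scene' else(130,110)
    out.append(cv2.resize(im[y0:y0+150,x0:x0+150],(400,400),interpolation=2))
cv2.imwrite('pics/a2.png',np.hstack(out))
E
```

```text
scene [491.89142216 183.11047297 126.19392682] 234.0119139116754 140.6011833432747
scene [491.5, 182.5, 104] 234.28563805391425 147.82210823554072
scene [465, 75, 104] 247.6282806866206 169.68740069247445
top [491.89142216 183.11047297 126.19392682] 188.52173343223006 174.66903984053465
top [491.5, 182.5, 104] 190.03202533737124 177.2567587858406
top [465, 75, 104] 234.8343798177409 189.95593547849015
```

View pics/a2.png

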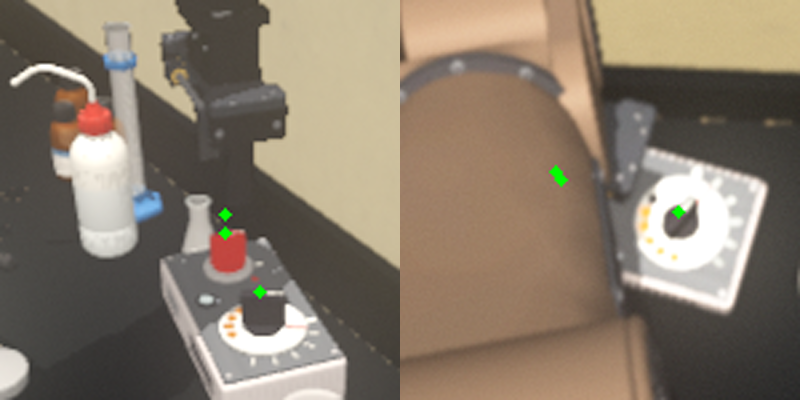

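Scene panel: projected TCP (225,215) lies just above the key's top centre (225,233), and the grip-point dots sit on both knobs. Descending and closing.

```bash
python3 -m pendant '[[[1,0,0,0.02,0],[1,0,0,0.04,0],[1,0,0,0.05,0],[1,0,0,0.05,0],[0,0,0,0.05,0],[0,0,0,0.05,0],[0,0,0,0.05,0],[0,0,0,0.05,0]]]'; python3 -m pendant '[[[0,0,0,0,0],[0,0,0,0,0],[0,0,0,0,0],[0,0,0,0,0],[0,0,0,0,0],[0,0,0,0,0],[0,0,0,0,0],[0,0,0,0,0]]]'
python3 -c "
from h import *
s=env.state();print(s['moment'],s['ft_force'])"
```

```text
t: 3.2
eef_pos: [491.5, 182.9, 75.5]
tcp_rot: [3.141, 0.001, 2.896]
ft_force: [-0.2, 0.2, 0.2]
opening: 0.721
t: 4.0
eef_pos: [491.3, 182.9, 75.0]
tcp_rot: [3.141, 0.0, 2.896]
ft_force: [-0.6, 0.1, 0.6]
opening: 0.051
[ 0.00605976  0.01189125 -0.02284115] [-0.57592373  0.1387031   0.60034792]
```

```bash
python3 -m pendant '[[[0,0,0,0,0],[0,0,0,0,0],[0,0,0,0,0],[0,0,0,0,0],[0,0,0,0,0],[0,0,0,0,0],[0,0,0,0,0],[0,0,0,0,0]]]'
python3 - <<'E'
from h import *
im=cam('scene')['image'][90:220,180:310]; cv2.imwrite('pics/a3.png',cv2.resize(im,(520,520),interpolation=2)); print(env.state()['opening'])
E
```

```text
t: 4.8
eef_pos: [491.3, 182.8, 75.1]
tcp_rot: [3.142, 0.0, 2.896]
ft_force: [-0.1, 0.1, -0.8]
opening: 0.007
0.0056155574969213775
```

View pics/a3.png

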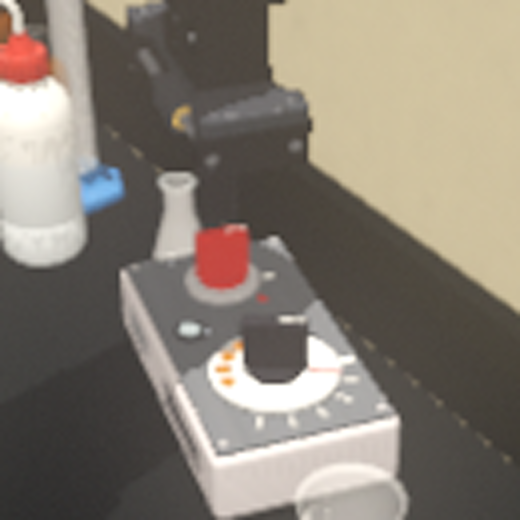

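The fingers closed on nothing (opening 0.007): in the picture they stand behind the key at about (230,200), clear of the red bar at (222,257). I'll measure where the fingers really are in the cameras.

```bash
python3 - <<'E'
from h import *
c=cam('scene'); P=cloud(c); t=cam('top')
for cc,n in((c,'scene'),(t,'top')):
    q=cc['R']@np.zeros(3)+cc['t']; print(n,'origin px',cc['fx']*q[0]/q[2]+cc['cx'],cc['fy']*q[1]/q[2]+cc['cy'],'cx,cy',cc['cx'],cc['cy'])
T=cloud(t)
for r in(300,200): print('top worktop z',T[r,350].round(1),T[r,330].round(1))
print('scene worktop',P[250,300].round(1),P[180,160].round(1))
# gripper region column
for v in range(100,165,5):
    print(v,[(u,*P[v,u].round(0).astype(int)) for u in(230,235,240,245)])
q=c['R']@np.array(env.state()['eef_pos'])+c['t']; print('tcp depth',q[2], 'base top', T[385-2,250].round(0))
E
```

```text
scene origin px 70.93067610217005 306.4453651571366 cx,cy 256.90022916617426 185.8433602998064
top origin px 258.5661052418333 392.5109314102597 cx,cy 249.63122156221567 197.02680667279708
top worktop z [ 221.9 -218.8   -4. ] [ 220.  -168.4    0.8]
top worktop z [ 4.743e+02 -2.198e+02 -2.000e-01] [ 4.722e+02 -1.681e+02 -3.000e-01]
scene worktop [ 468.4 -137.8    1.8] [307.9 298.3  -0.4]
100 [(230, np.int64(459), np.int64(138), np.int64(268)), (235, np.int64(472), np.int64(136), np.int64(265)), (240, np.int64(484), np.int64(133), np.int64(264)), (245, np.int64(495), np.int64(130), np.int64(262))]
105 [(230, np.int64(459), np.int64(139), np.int64(255)), (235, np.int64(471), np.int64(136), np.int64(253)), (240, np.int64(484), np.int64(134), np.int64(250)), (245, np.int64(496), np.int64(132), np.int64(248))]
110 [(230, np.int64(460), np.int64(142), np.int64(241)), (235, np.int64(472), np.int64(138), np.int64(239)), (240, np.int64(484), np.int64(134), np.int64(237)), (245, np.int64(495), np.int64(130), np.int64(236))]
115 [(230, np.int64(450), np.int64(125), np.int64(237)), (235, np.int64
[... 1392 characters left out ...]
, np.int64(38))]
150 [(230, np.int64(478), np.int64(182), np.int64(102)), (235, np.int64(492), np.int64(180), np.int64(98)), (240, np.int64(505), np.int64(175), np.int64(97)), (245, np.int64(547), np.int64(216), np.int64(61))]
155 [(230, np.int64(478), np.int64(185), np.int64(84)), (235, np.int64(490), np.int64(178), np.int64(83)), (240, np.int64(60), np.int64(-560), np.int64(629)), (245, np.int64(533), np.int64(195), np.int64(60))]
160 [(230, np.int64(476), np.int64(182), np.int64(70)), (235, np.int64(486), np.int64(172), np.int64(72)), (240, np.int64(499), np.int64(167), np.int64(70)), (245, np.int64(518), np.int64(171), np.int64(61))]
tcp depth 1017.4739059591618 base top [ 69.  24. 249.]
```

The camera puts the gripper's body edge near z≈195 and the fingertips around z≈115, while the state says TCP 75. I'll raise the arm and measure the tip height clearly against the background.

```bash
python3 -m pendant '[[[0,0,0,-0.02,0],[0,0,0,-0.04,0],[0,0,0,-0.06,0],[0,0,0,-0.06,0],[0,0,0,-0.06,0],[0,0,0,-0.06,0],[0,0,0,-0.06,0],[0,0,0,-0.06,0]]]'
python3 - <<'E'
from h import *
c=cam('scene'); P=cloud(c); s=env.state(); print(s['eef_pos'],s['opening'])
q=c['R']@np.array(s['eef_pos'])+c['t']; u,v=c['fx']*q[0]/q[2]+c['cx'],c['fy']*q[1]/q[2]+c['cy']; print('tcp px',u,v)
for r in range(105,152,2): print(r,[tuple(P[r,k].round(0).astype(int).tolist()) for k in(230,234,237)])
im=c['image'][80:180,180:310].copy(); f=5; im=cv2.resize(im,None,fx=f,fy=f,interpolation=2); cv2.circle(im,(int((u-180)*f),int((v-80)*f)),4,(0,255,0),-1); cv2.imwrite('pics/a4.png',cv2.convertScaleAbs(im,alpha=1.8))
E
```

```text
t: 5.75
eef_pos: [491.1, 182.8, 134.4]
tcp_rot: [-3.141, -0.001, 2.896]
ft_force: [0.9, 0.5, 0.9]
opening: 0.005
[491.15004594 182.78049522 134.50772165] 0.004157100341423913
tcp px 233.73198951589208 138.02788449508313
105 [(443, 111, 270), (453, 110, 268), (457, 104, 269)]
107 [(442, 110, 265), (452, 109, 263), (459, 107, 262)]
109 [(442, 109, 261), (451, 108, 259), (460, 109, 256)]
111 [(443, 111, 255), (451, 108, 254), (497, 172, 216)]
113 [(479, 175, 214), (488, 172, 213), (497, 171, 211)]
115 [(480, 177, 208), (488, 172, 207), (497, 172, 205)]
117 [(480, 178, 201), (489, 174, 201), (498, 173, 198)]
119 [(480, 178, 196), (490, 176, 194), (498, 174, 193)]
121 [(480, 180, 189), (489, 174, 189), (499, 176, 186)]
123 [(480, 179, 184), (492, 181, 180), (499, 176, 180)]
125 [(481, 181, 177), (491, 178, 175), (583, 318, 86)]
127 [(584, 363, 59), (583, 336, 71), (585, 322, 77)]
129 [(585, 367, 50), (583, 336, 64), (583, 319, 72)]
131 [(581, 360, 47), (584, 339, 56), (585, 323, 63)]
133 [(585, 367, 35), (584, 340, 48), (583, 320, 57)]
135 [(584, 366, 28), (585, 342, 40), (582, 318, 52)]
137 [(583, 366, 21), (585, 342, 32), (582, 319, 44)]
139 [(583, 365, 14), (584, 342, 25), (583, 320, 36)]
141 [(585, 371, 3), (582, 338, 20), (584, 323, 27)]
143 [(580, 361, 2), (583, 341, 10), (584, 323, 19)]
145 [(573, 351, 1), (587, 347, -1), (583, 321, 13)]
147 [(484, 193, 104), (493, 186, 104), (498, 178, 107)]
149 [(478, 182, 105), (488, 178, 104), (497, 178, 101)]
151 [(478, 183, 98), (488, 178, 98), (498, 179, 94)]
```

View pics/a4.png

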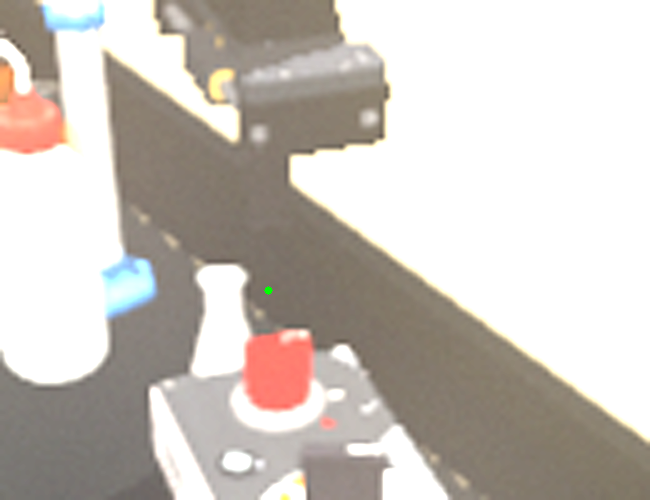

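The shut fingertips end at row ~126, i.e. z≈174 at (490,178), while the state reports 134.5. The real tip is therefore about 40 mm higher than reported, and this agrees with the body edge at z≈253. x and y agree. I'll correct for it: reported z ≈ 36 is the grip height.

```bash
python3 -m pendant '[[[0.6,0,0,0,0],[0.6,0,0,0,0],[0.6,0,0,0,0],[0.6,0,0,0,0],[0.6,0,0,0.01,0],[0.6,0,0,0.02,0],[0.6,0,0,0.03,0],[0.6,0,0,0.03,0]]]'
python3 -m pendant '[[[0.6,0,0,0.015,0],[0.6,0,0,0.03,0],[0.6,0,0,0.04,0],[0.6,0,0,0.05,0],[0.6,0,0,0.06,0],[0.6,0,0,0.066,0],[0.6,0,0,0.066,0],[0.6,0,0,0.066,0]]]'
```

```text
t: 6.6
eef_pos: [490.5, 182.6, 103.3]
tcp_rot: [-3.14, -0.003, 2.896]
ft_force: [0.4, -0.5, -0.1]
opening: 0.584
t: 7.4
eef_pos: [491.5, 182.9, 39.2]
tcp_rot: [3.141, 0.0, 2.896]
ft_force: [0.8, -0.1, 0.1]
opening: 0.604
```

```bash
python3 -m pendant '[[[0,0,0,0,0],[0,0,0,0,0],[0,0,0,0,0],[0,0,0,0,0],[0,0,0,0,0],[0,0,0,0,0],[0,0,0,0,0],[0,0,0,0,0]]]'
python3 - <<'E'
from h import *
c=cam('scene'); im=c['image'][100:200,180:310]; cv2.imwrite('pics/a5.png',cv2.convertScaleAbs(cv2.resize(im,None,fx=5,fy=5,interpolation=2),alpha=1.8)); s=env.state(); print(s['opening'],s['moment'],s['ft_force'])
E
```

```text
t: 8.2
eef_pos: [491.7, 183.9, 39.1]
tcp_rot: [3.14, 0.001, 2.896]
ft_force: [0.6, 9.3, -0.7]
opening: 0.123
0.12413480073760447 [ 1.65017105 -0.09265584  0.10105781] [ 0.46237668  8.82987071 -0.39926517]
```

View pics/a5.png

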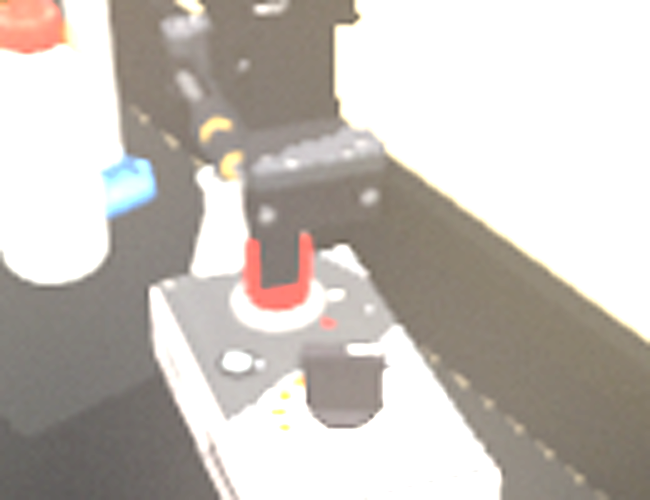

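Firm grip on the key: opening 0.123, i.e. 12 mm, with the fingers straddling the red bar at (278,265). Now the twist.

```bash
python3 -m pendant '[[[0,0,0.001,0,0.08],[0,0,0.001,0,0.2],[0,0,0.001,0,0.32],[0,0,0.001,0,0.44],[0,0,0.001,0,0.56],[0,0,0.001,0,0.67],[0,0,0.001,0,0.76],[0,0,0.001,0,0.83]]]'
python3 -c "
from h import *
s=env.state();print(s['moment'],s['tcp_rot'])"
python3 -m pendant '[[[0,0,0,0,0.03],[0,0,0,0,0.06],[0,0,0,0,0.09],[0,0,0,0,0.11],[0,0,0,0,0.13],[0,0,0,0,0.13],[0,0,0,0,0.13],[0,0,0,0,0.13]]]'
python3 -c "
from h import *
s=env.state();print(s['moment'],s['tcp_rot'],s['ft_force'])"
```

```text
t: 9.05
eef_pos: [492.4, 184.8, 39.1]
tcp_rot: [3.139, -0.0, 2.062]
ft_force: [2.7, 8.4, -2.6]
opening: 0.127
[ 1.52284459 -0.38675104  0.14427258] [ 3.13908794e+00 -3.59227566e-04  2.06206437e+00]
t: 9.85
eef_pos: [492.6, 184.7, 39.2]
tcp_rot: [3.139, -0.0, 1.937]
ft_force: [3.3, 7.6, -3.8]
opening: 0.131
[ 1.33757859 -0.52128301  0.69268571] [ 3.13890871e+00 -1.36539983e-04  1.93715846e+00] [ 3.33511098  7.56736393 -3.82219876]
```

The moment jumped to 0.69 N m at 0.96 rad of tool turn, so the key is on its hard stop. Releasing by opening the jaws in place.

```bash
python3 -m pendant '[[[1,0,0,0,0],[1,0,0,0,0],[1,0,0,0,0],[1,0,0,0,0],[1,0,0,0,0],[1,0,0,0,0],[1,0,0,0,0],[1,0,0,0,0]]]'
python3 -m pendant '[[[1,0,0,0,0],[1,0,0,0,0],[1,0,0,0,0],[1,0,0,-0.02,0],[1,0,0,-0.04,0],[1,0,0,-0.06,0],[1,0,0,-0.08,0],[1,0,0,-0.08,0]]]'
python3 - <<'E'
from h import *
c=cam('scene'); im=c['image'][100:200,180:310]; cv2.imwrite('pics/a6.png',cv2.convertScaleAbs(cv2.resize(im,None,fx=5,fy=5,interpolation=2),alpha=1.5)); print(env.state()['tcp_rot'])
E
```

```text
t: 10.65
eef_pos: [491.5, 183.7, 39.0]
tcp_rot: [-3.142, 0.0, 1.936]
ft_force: [-0.4, -0.2, 0.6]
opening: 0.744
t: 11.45
eef_pos: [492.6, 184.1, 121.2]
tcp_rot: [3.138, 0.0, 1.936]
ft_force: [0.8, 0.4, 0.4]
opening: 1.0
[3.13949626e+00 2.21705548e-04 1.93586454e+00]
```

View pics/a6.png

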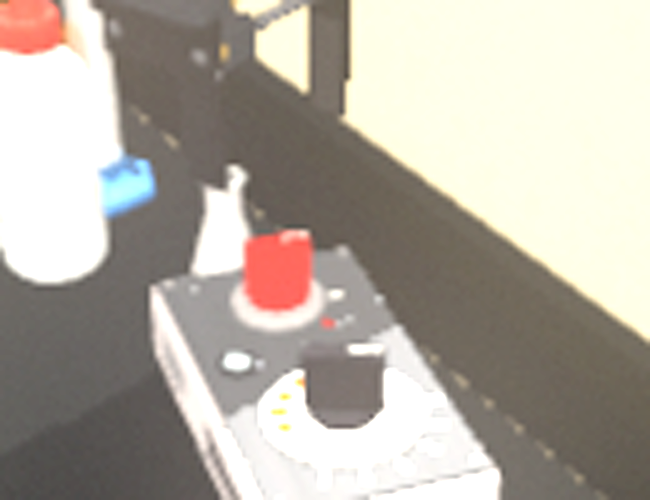

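The key is back at rest (bar at (278,270), white end toward the white rest mark) and the flask is undisturbed. On to the dial, with the jaws turned to match the first click.

```bash
python3 -m pendant '[[[1,-0.02,-0.014,0,-0.1],[1,-0.045,-0.03,0,-0.22],[1,-0.07,-0.05,0,-0.34],[1,-0.091,-0.063,0,-0.46],[1,-0.091,-0.063,0,-0.541],[1,-0.091,-0.063,0.01,-0.541],[1,-0.091,-0.063,0.03,-0.541],[0.7,-0.091,-0.063,0.035,-0.541]]]'
python3 - <<'E'
from h import *
c=cam('scene'); s=env.state(); print(s['tcp_rot'])
out=[]
for p in(s['eef_pos']+np.array([0,0,40]),[465,76,104]):
    q=c['R']@np.array(p)+c['t']; print(c['fx']*q[0]/q[2]+c['cx'],c['fy']*q[1]/q[2]+c['cy'])
im=c['image'][100:220,180:310]; cv2.imwrite('pics/a7.png',cv2.convertScaleAbs(cv2.resize(im,None,fx=5,fy=5,interpolation=2),alpha=1.2))
E
```

```text
t: 12.3
eef_pos: [464.0, 76.6, 81.6]
tcp_rot: [-3.139, -0.003, 2.475]
ft_force: [-0.7, 0.6, 0.4]
opening: 0.956
[-3.13928823e+00 -2.93197023e-03  2.47539603e+00]
246.86431280363337 163.59599416232285
247.4104020037784 169.49732611838098
```

View pics/a7.png

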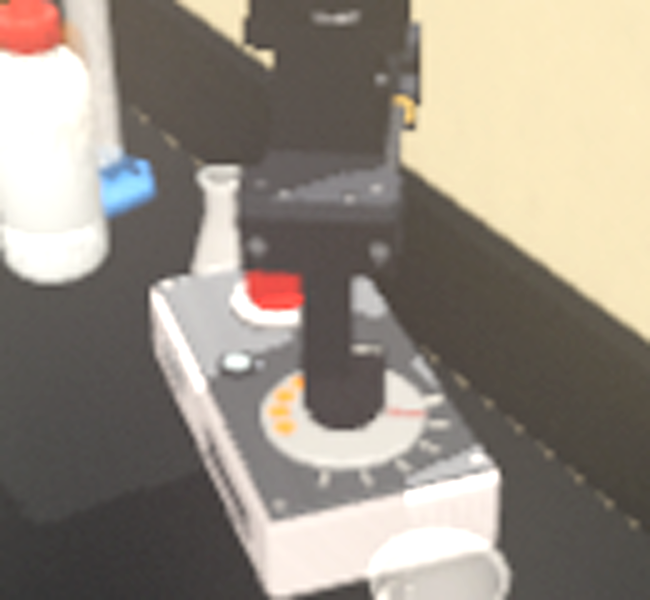

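The jaws straddle the black knob. The red line runs from (388,411) to (425,413), between the marks at (432,400) and (438,424), so I'll compute its angle before closing.

```bash
python3 - <<'E'
from h import *
c=cam('scene'); b,g,r=[c['image'][...,i].astype(int) for i in range(3)]
M=np.zeros((384,512),bool); M[176:190,254:270]=((r-np.maximum(b,g))>18)[176:190,254:270]
v,u=np.nonzero(M); X=np.array([onz(c,a,d,66)[:2] for a,d in zip(u,v)]); print(len(u),u.min(),u.max(),v.min(),v.max())
w=(r-(b+g)/2)[v,u]; m=np.average(X,axis=0,weights=w); e=np.linalg.svd((X-m)*np.sqrt(w)[:,None])[2][0]; print('line dir',np.degrees(np.arctan2(e[1],e[0])),'mean',m)
ctr=np.array([465,76]); 
ang=lambda p:np.degrees(np.arctan2(*(p-ctr)[::-1]))
print('line from centre',ang(m)); 
for n,(a,d) in dict(home=(432,400),c1=(438,424),c2=(430,447),c3=(403,465),c4=(366,477),c5=(324,479)).items():
    p=onz(c,180+a/5,100+d/5,60)[:2]; print(n,ang(p),np.linalg.norm(p-ctr))
E
```

```text
15 257 264 181 183
line dir -45.34874401326448 mean [491.79726535  55.59805425]
line from centre -37.28362579220814
home -16.400578317682605 51.08035994649208
c1 -39.82683147578983 51.55206266764447
c2 -61.56555276276259 52.7454155624832
c3 -83.7763226172325 51.085647214149155
c4 -107.23848887863042 50.704585211141094
c5 -130.90045503607513 50.52210659192607
```

The line sits at -37° against home at -14/-16°, so this is the first click. Descend and grip.

```bash
python3 -m pendant '[[[0.7,0,0,0.01,0],[0.7,0,0,0.02,0],[0.7,0,0,0.03,0],[0.7,0,0,0.04,0],[0.7,0,0,0.047,0],[0.6,0,0,0.047,0],[0.3,0,0,0.047,0],[0,0,0,0.047,0]]]'
python3 -m pendant '[[[0,0,0,0,0],[0,0,0,0,0],[0,0,0,0,0],[0,0,0,0,0],[0,0,0,0,0],[0,0,0,0,0],[0,0,0,0,0],[0,0,0,0,0]]]'
python3 -c "
from h import *
s=env.state();print(s['moment'],s['tcp_rot'],s['ft_force'])"
```

```text
t: 13.2
eef_pos: [465.4, 76.3, 37.3]
tcp_rot: [3.141, 0.0, 2.477]
ft_force: [1.3, -0.3, 1.1]
opening: 0.505
t: 14.0
eef_pos: [464.8, 75.9, 37.1]
tcp_rot: [-3.141, -0.0, 2.477]
ft_force: [-2.1, -4.0, 2.0]
opening: 0.12
[-0.80378757  0.29789342  0.0340705 ] [-3.14081567e+00 -3.11509972e-04  2.47699057e+00] [-2.11278338 -4.04815544  1.95560778]
```

Gripped cleanly. First one click (0.42), then check the moment.

```bash
python3 -m pendant '[[[0,0,0,0,0.06],[0,0,0,0,0.12],[0,0,0,0,0.18],[0,0,0,0,0.24],[0,0,0,0,0.3],[0,0,0,0,0.36],[0,0,0,0,0.419],[0,0,0,0,0.419]]]'
python3 -c "
from h import *
s=env.state();print(s['moment'],s['tcp_rot'],s['ft_force'])"
python3 -m pendant '[[[0,0,0,0,0.05],[0,0,0,0,0.1],[0,0,0,0,0.16],[0,0,0,0,0.22],[0,0,0,0,0.28],[0,0,0,0,0.33],[0,0,0,0,0.38],[0,0,0,0,0.4]]]'
python3 -c "
from h import *
s=env.state();print(s['moment'],s['tcp_rot'],s['ft_force'])"
```

```text
t: 14.8
eef_pos: [465.3, 76.2, 37.1]
tcp_rot: [3.141, 0.0, 2.057]
ft_force: [-0.1, -1.8, 1.7]
opening: 0.125
[-0.25582486  0.04497948  0.02962906] [3.14135299e+00 1.30154412e-04 2.05693198e+00] [-0.10694105 -1.7623852   1.73148647]
t: 15.6
eef_pos: [465.8, 76.4, 37.1]
tcp_rot: [3.14, -0.0, 1.658]
ft_force: [2.4, 0.9, -0.2]
opening: 0.126
[-0.04435151 -0.4806519  -0.04193609] [ 3.14032343e+00 -5.06887507e-05  1.65787335e+00] [ 2.43479637  0.89872649 -0.23279859]
```

```bash
python3 -m pendant '[[[0,0,0,0,0.01],[0,0,0,0,0.02],[0,0,0,0,0.02],[0,0,0,0,0.02],[0,0,0,0,0.02],[0,0,0,0,0.02],[0,0,0,0,0.02],[0,0,0,0,0.02]]]'
python3 - <<'E'
from h import *
c=cam('scene'); s=env.state();print(s['moment'],s['tcp_rot'],s['ft_force'],s['opening'])
b,g,r=[c['image'][...,i].astype(int) for i in range(3)]
im=c['image'][100:220,180:310]; cv2.imwrite('pics/a8.png',cv2.convertScaleAbs(cv2.resize(im,None,fx=5,fy=5,interpolation=2),alpha=1.2))
M=np.zeros((384,512),bool); M[176:200,245:270]=((r-np.maximum(b,g))>18)[176:200,245:270]
v,u=np.nonzero(M); 
if len(u):
    m=np.mean([onz(c,a,d,66)[:2] for a,d in zip(u,v)],0)-[465,76]; print(len(u),'red line',np.degrees(np.arctan2(m[1],m[0])),'expect',-14.1-72)
E
```

```text
t: 16.4
eef_pos: [465.8, 76.4, 37.1]
tcp_rot: [3.14, -0.0, 1.639]
ft_force: [5.4, 0.2, -1.6]
opening: 0.125
[ 0.14570182 -0.90103002  0.00948146] [ 3.14023496e+00 -5.16985363e-05  1.63854729e+00] [ 5.75512627  0.99908357 -1.03135755] 0.12505807318333448
11 red line -70.16995073315886 expect -86.1
```

View pics/a8.png

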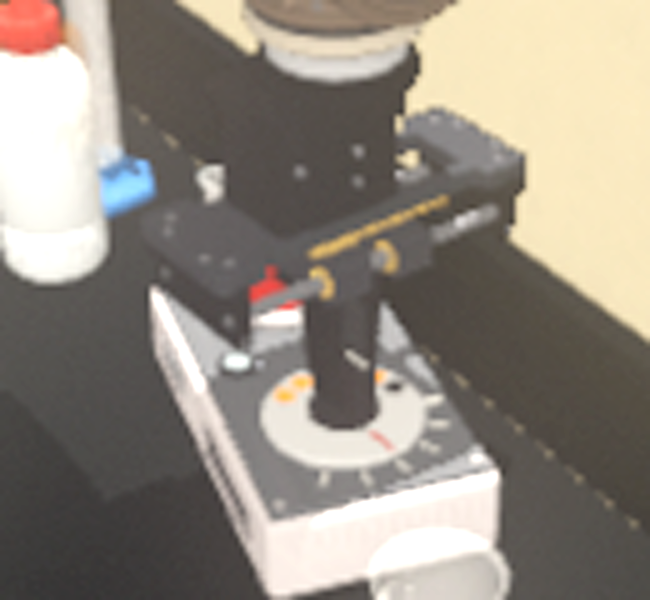

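The red line from (372,432) to (390,448) points straight at the third-click mark at (403,465). The -70° colour reading is probably skewed by an orange dot at (378,376) caught in the mask. Handing in.

```bash
python3 - <<'E'
from h import *
c=cam('scene')
for a,d in((372,432),(390,448)):
    m=onz(c,180+a/5,100+d/5,66)[:2]-[465,76]; print(np.degrees(np.arctan2(m[1],m[0])))
print(env.state()['opening']); print(env.job_done())
E
```

```text
-82.60572214441463
-85.17600542130711
0.1239162540025636
the job is handed in; nothing more can be done
None
```

I handed the job in at about 16.5 s, with the gripper still holding the dial knob on its third click.

- **Key:** I twisted it clockwise to its hard stop; the moment jumped to 0.69 N m after 0.96 rad of tool turn. I then opened the jaws in place, and the picture showed the key back at rest by itself.
- **Dial:** It started on the first click, with the red line at about -37° in the world frame against home at -14°. I turned it 0.839 rad clockwise. The red line ended at -83 to -85° (-86° expected), pointing at the third mark. The moment about the dial axis was about 0.01 N m, and the opening of 0.124 matches the 12 mm bar.

**Failed or disagreed:**
- **Missed first grasp:** The first close on the key caught only air above it. The reported TCP height reads about 40 mm lower than the real fingertips seen by the camera. I corrected for this in every later move.
- **Automatic dial reading:** The last colour-mask reading of the red line gave -70°, probably because the mask caught an orange dot. I used the line's own pixels instead.

The pictures showed no sign that the flask or beaker had been touched; I did not measure their positions again.

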